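# Slide the drill vise under the bridge and start the drill

## Robot

A 7-joint arm with a two-finger parallel gripper is mounted at the origin on the work surface. World frame = base frame: x ahead of the robot, y to its left, z up, the work surface at z = 0. Lengths are in m, angles in rad, forces in N, time in s.
With the tool pointing down it reaches from about 0.425 to 0.875 m from the base axis. Payload 9.9 kg.
Tool frame: the origin (TCP) lies midway between the tips of the shut fingers; the grasp point (between the pads) lies 19 mm behind it; z points along the fingers, y is the line along which they close (so a half turn about z gives the same grasp; the last joint's range is limited). The gripper opens to 85 mm and grips with 20 to 120 N. Pads are 22 mm wide; open, the fingers measure 114 mm over their backs; the gripper's body (76 mm by 85 mm) begins 54 mm behind the grasp point. The pads swing forward as they close: fully open they stand 13 mm farther back than shut.
Start: joints at [-1.299, 0.576, 0.025, 1.437, -0.015, 1.129, -0.057], TCP at [0.235, 0.633, 0.231] pointing down, gripper open.
Joint ranges: [-2.76, 2.76], [-0.34, 2.15], [-1.52, 1.57], [0.19, 2.46], [-1.09, 4.23], [0.17, 1.99], [-2.82, 2.82]. Speed limits (rad/s): [2.22, 2.22, 3.01, 3.01, 3.14, 3.14, 3.14].

## Interface

Orientations are given as a rotation vector (axis times angle).
In Python, from plant import monitor, optics, r gives the robot as it stands. The module is installed in compiled form; this text tells all that it offers.
- The arm moves only by the tool send_rows, never from a script. Its argument "rows" is a list of rows, each a list of 3 entries, a list of its own where there are three numbers: the finger opening in cm, from 0 to 8.54, then the shift along the tool's x, y, z in cm, then the turn, a rotation vector about the tool's x, y, z in degrees. In form: [[fingers, [dx, dy, dz], [wx, wy, wz]], ...]. A call has 1 to 10 rows; each row shifts and turns the commanded pose from where the row before left it, along the tool's axes as they then stand; what a row does not reach is not made up. A row lasts 1/8 s, in which the tool goes at most 62.5 mm and 10.7 degrees, less where a joint would pass 70% of its speed; a pose out of reach is approached as far as the arm can. A call is refused whole if a number of a shift passes 6.25 or a number of a turn 10.7, either way. A call with a gripper value outside its range is refused whole. The fingers move at their own pace and stop on an object; "force" is the grip in N (left out, the last holds). Time passes only in rows, so rows that do not move let the fingers close. It gives the time, the measured TCP pose, the force, the opening and the grip force at its end, in the units of the state.
- monitor.state(): the state, without advancing time (a new reading comes with each control period).
- optics.read_camera(name): name is "side" or "top"; returns (picture, depth): 480x640x3 uint8, blue, green, red; 480x640 float32, m along the optical axis (not along the pixel's ray), 0 where there is no reading.
- optics.camera_info(name): a dict with "K" (3x3 intrinsics, pixels), "k1" (the pictures are not rectified: a ray, as slopes to the right and down, at radius r is drawn at 1 + k1 r^2 times it, then the intrinsics apply), "R" (3x3) and "t" (3): a world point X has camera coordinates R X + t. Camera axes: x right, y down, z forward; pixel columns grow to the right and rows downward; lengths in m; the calibration is good to about 2 mm. A picture is of the moment at which its call begins. camera_info takes no time and is no camera call.
- r.hand_in(): hands the job in; it is judged then, once.
The state is a dict: "time": time; "qpos": joint angles; "joint_vel": joint speeds; "joint_torque": joint torques, N m; "tcp_pos": TCP position; "tcp_rot": TCP orientation; "force": force on the tool from outside, world axes, zero at the start; "ft_torque": the same for the moment, N m; "grip_width": opening from 0.0 (shut) to 1.0 (fully open); "grasp_force": force on a finger pad.
Only numpy, scipy, OpenCV 4.12 (cv2) and the standard library are available. Lean on these libraries where they do the work, as an engineer would, in place of code of your own. Each camera call takes 0.05 s, during which the arm holds its last target. There are 200 camera calls.

## Task

Get the next brass part ready for drilling: pick up the small blue drill vise, set it on the drilling station nose first, and slide it along the guide channel under the yellow bridge until its nose is fully home against the stop, with the handwheel left sticking out of the open front. Only then press the green start button fully down and let it go, leaving the vise home. Leave everything else on the bench where it is.

Things in the scene. Friction and masses are not known exactly. Their poses are not given: they have to be found in the camera images.
- vise: small blue drill vise, loose, about 0.6 kg, a brass part clamped in it. Origin: centre of its body's underside; x to the nose, z up. Body 90 long (x -45 to 45), 50 wide, solid to 22 mm high; moving jaw (x -30 to 0) and fixed jaw (x 20 to 45), both 50 wide, rise to 46 mm, the brass part between them (40 wide) to 52 mm. Screw and handwheel stick out behind.
- vise_nose (a point): bottom centre of the vise's flat nose face (vise x = 45 mm, underside)
- jaw_mid (a point): point between the flanks of the moving jaw, 34 mm above the vise's underside, 12 mm behind the body's centre: a good place to grip it across its 50 mm width
- vise_wheel (a point): centre of the rear face of the vise's steel handwheel (vise x = -107 mm, 18 mm above the underside): a place to push it. The wheel is 30 mm in diameter, 12 mm thick, upright, on a 12 mm thick screw along x that leaves the body's rear at x = -45
- station: grey drilling station, fixed. Origin on the bench; x is the way the vise slides in, z up. Base plate 12 mm thick, x -150 to 130, y -55 to 100. A yellow bridge spans the channel at x 30 to 100: underside 72, top 82 mm above the bench, 86 mm wide. A blue-topped drill on a column (x 75, y 68; 300 mm tall) hangs its chuck over the bridge; all of it lies at x 30 to 165.
- stop (a point): middle of the foot of the stop's face, in the channel on top of the base plate, at station x = 105 mm; axes as the station. The stop is a dark bar 20 mm high. The vise is home when vise_nose is at this point.
- mouth (a point): middle of the guide channel, on top of the base plate, where its straight rails begin (station x = -60 mm, y = 0). The channel is 55 mm wide between two steel rails, each 10 wide and 12 high above the plate, that run to x = 120; ahead of them short lead-ins flare out to x = -89
- start (a joint): travel of the green start button: 0 released, 0.006 m fully down; about 5 N
- start_top (a point): centre of the top of the green start button, 30 mm across, which is pressed straight down. It sits in a low round black housing on a grey box 85 x 75 x 50 mm that is fixed to the bench.
- oil_bottle: yellow oil bottle, 52 mm in diameter, 110 tall, upright; origin under its centre; to be left alone
- tap_holder: steel tap holder, 40 mm in diameter, 60 tall, upright; origin under its centre; to be left alone
- collet: brass collet, 30 mm in diameter, 45 tall, upright; origin under its centre; to be left alone
- chuck_key: steel T-shaped chuck key lying flat, 60 x 60 mm, 12 high; origin under its crossbar; to be left alone
- screwdriver: red screwdriver lying flat, 180 mm long; to be left alone
- bit_tray: blue open tray 110 x 80 x 30 mm; origin under its centre; to be left alone
- wrench: steel wrench lying flat, 160 mm long; to be left alone
Things that resemble listed ones, but are neither listed nor needed, are in the scene too. What is meant by the vise is not turquoise, and is the larger of those in its own colour.

How it is judged:
On the way, in this order (a step that is already met when the one before it is completed fails the run):
1. the vise is fully home: its nose against the stop, under the bridge, flat in the channel (x of vise_nose in the frame of stop between -0.004 and 0.004 m and y of vise_nose in the frame of stop between -0.006 and 0.006 m and z of vise_nose in the frame of stop between -0.004 and 0.004 m and angle between the x axis of vise and the x axis of station, either way round below 0.08 rad and angle between vise's own z axis and vertical below 0.08 rad), for 0.2 s.
2. with the vise home, the start button is pressed fully down (all of step 1 and value of joint start above 0.005 m), for 0.05 s.
At the end, for the whole second after the job is handed in: The vise rests flat in the channel with its nose within 4 mm of the stop (6 mm sideways, 4 mm in height, 0.08 rad in direction and tilt), at rest and released, and the start button is up again (less than 1.5 mm down) (all of step 1 and value of joint start below 0.0015 m and linear speed of vise below 0.01 m/s); the robot touches nothing.
It fails at once if the start button is pressed while the vise is not home (value of joint start above 0.003 m and not (x of vise_nose in the frame of stop between -0.006 and 0.01 m and y of vise_nose in the frame of stop between -0.01 and 0.01 m)).
It fails at once if another thing on the bench is shifted by more than 30 mm (distance of any of oil_bottle, tap_holder, collet, chuck_key, screwdriver, bit_tray, wrench from where it was at the start of the episode above 0.03 m).
It fails at once if the bottle, tap holder or collet is tipped over (angle between any of oil_bottle, tap_holder, collet's own z axis and vertical above 0.5 rad).
It also fails if it takes over 69 s, if anything falls off the work surface, if the arm or the gripper's body presses on something with over 40 N, if the wrist force passes 120 N, or if a joint passes its speed limit or range.

## Working session

There is one attempt and no reset: what is moved stays moved. The work goes in short steps, Python scripts to look and compute and a tool call to move; the robot and the scene stay as the last step left them, time stands still between calls to the robot, and variables do not carry over. Pictures are saved under pics/ and viewed, at most 10 in all, crops included, and the job is handed in when it is done.

Besides the shell and the picture viewer there is one more tool, called after "Emit:" in YAML: its name, and indented under it one key for each argument. send_rows: Moves the arm, as the interface text tells. Its arguments: {"type":"object","properties":{"rows":{"type":"array"},"force":{"type":"number"}},"required":["rows"]}

```bash
mkdir -p pics
cat > h.py <<'E'
import numpy as np, cv2
from plant import monitor, optics, r
def shot(n,f):
    p,d=optics.read_camera(n); cv2.imwrite(f'pics/{f}.png',p); np.save(f'pics/{f}.npy',d); return p,d
def world(n,d):
    i=optics.camera_info(n);K=np.array(i['K']);v,u=np.mgrid[0:480,0:640]
    x=(u-K[0,2])/K[0,0];y=(v-K[1,2])/K[1,1];a,b=x.copy(),y.copy()
    for _ in range(10):
        s=1+i['k1']*(a*a+b*b);a,b=x/s,y/s
    c=np.stack([a*d,b*d,d],-1)
    return (c-np.array(i['t']))@np.array(i['R'])
E
python3 - <<'E'
from h import *
for n in('top','side'):
    shot(n,n+'0'); i=optics.camera_info(n); print(n,i)
s=monitor.state();print(s['tcp_pos'],s['tcp_rot'],s['time'],s['force'])
E
```

```text
top {'K': array([[447.68979367,   0.        , 317.84312541],
       [  0.        , 447.68979367, 243.201098  ],
       [  0.        ,   0.        ,   1.        ]]), 'k1': -0.10941302026667642, 'R': array([[ 0.0115933 , -0.99972306,  0.02047904],
       [-0.98864294, -0.0145289 , -0.14957957],
       [ 0.14983569, -0.01851234, -0.98853759]]), 't': array([-0.04302338,  0.57555723,  1.03276811])}
side {'K': array([[551.2744246 ,   0.        , 316.25963562],
       [  0.        , 551.2744246 , 249.07079616],
       [  0.        ,   0.        ,   1.        ]]), 'k1': -0.0839232746202418, 'R': array([[ 0.84591775, -0.53328711, -0.00529247],
       [-0.41186114, -0.64693898, -0.64174789],
       [ 0.33881198,  0.5450457 , -0.7668974 ]]), 't': array([-0.49735763,  0.29864086,  1.49322476])}
[0.23498374 0.63234548 0.23055018] [-5.55860901e-01 -3.09182308e+00  2.28640844e-03] 0.1 [0.9590423  0.52841577 0.69012562]
```

View pics/top0.png

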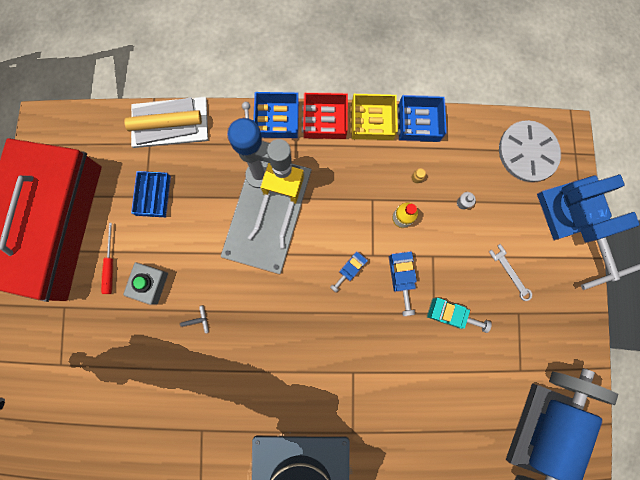

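View pics/side0.png

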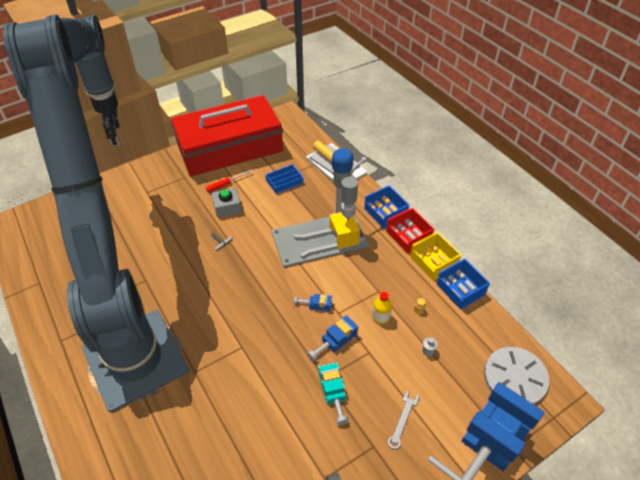

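The top view shows the vise at about (403,272) with its wheel toward the robot at (408,312). The smaller blue decoy is at (352,265) and the turquoise one at (450,312). The station channel runs from about (265,245) up to the bridge at (283,182), and the green button is at (139,283). The side view agrees, with the vise at (342,333).

```bash
cat > seg.py <<'E'
from h import *
def fit(P,zs):
    # min-area rectangle in mm
    q=(P[:,:2]*1000).astype(np.float32); (c,s,a)=cv2.minAreaRect(q); return np.round(c,1),np.round(s,1),round(a,1),len(q)
for n,box in(('top',dict(v=(375,240,430,325),st=(215,110,320,285),b=(115,255,175,310))),('side',dict(v=(300,305,370,370),st=(262,140,375,275),b=(205,180,250,222)))):
    W=world(n,np.load(f'pics/{n}0.npy'));I=cv2.imread(f'pics/{n}0.png');H=cv2.cvtColor(I,cv2.COLOR_BGR2HSV)
    for k,(a,b,c,d) in box.items():
        w=W[b:d,a:c].reshape(-1,3);h=H[b:d,a:c].reshape(-1,3).astype(int)
        if k=='v':
            m=w[:,2]>.006; blue=(h[:,0]>100)&(h[:,0]<125)&(h[:,1]>120)
            print(n,'table z',np.median(w[~m][:,2]))
            print(n,'blue all',fit(w[blue&m],0)); t=w[(w[:,2]>.04)&(w[:,2]<.056)&m]; print(n,'jaws+brass top',fit(t,0),t.mean(0))
            g=w[m&~blue&(h[:,1]<70)]; print(n,'grey(wheel)',g.mean(0),g.min(0),g.max(0))
            print('zmax',np.percentile(w[:,2],[90,95,99]))
        if k=='st':
            y=(h[:,0]>20)&(h[:,0]<33)&(h[:,1]>150)&(h[:,2]>100)
            t=w[y&(w[:,2]>.065)&(w[:,2]<.09)];print(n,'bridge',fit(t,0),np.median(t[:,2]))
            pl=w[(h[:,1]<70)&(w[:,2]>.007)&(w[:,2]<.017)];print(n,'plate',fit(pl,0),np.median(pl[:,2]))
            ra=w[(h[:,1]<70)&(w[:,2]>.0205)&(w[:,2]<.029)]
            np.save(f'pics/rail_{n}.npy',ra);print(n,'rail',len(ra))
        if k=='b':
            g=(h[:,0]>45)&(h[:,0]<80)&(h[:,1]>120);t=w[g];print(n,'button',fit(t,0),np.median(t,0),np.percentile(t[:,2],[5,95]))
            t=w[(w[:,2]>.045)&(w[:,2]<.055)];print(n,'box',fit(t,0))
E
python3 seg.py
```

```text
top table z -4.14313204013111e-05
top blue all (array([ 488.5, -137.7]), array([ 90.6, 270.7]), 12.6, 614)
top jaws+brass top (array([ 519. , -242.4]), array([75.4, 51.4]), 7.9, 621) [ 0.51895814 -0.24132907  0.0469856 ]
top grey(wheel) [ 0.46017037 -0.25011746  0.03022491] [ 0.40659299 -0.31241455  0.00617513] [ 0.55766831 -0.21339129  0.05353023]
zmax [0.04488486 0.04757997 0.05348547]
top bridge (array([725.2,  53.3]), array([85.3, 72. ]), 75.3, 774) 0.08172112531589443
top plate (array([731.1,  78.8]), array([166.6, 434.2]), 77.8, 4459) 0.011913064259372415
top rail 557
top button (array([473.2, 380.3]), array([35.7, 28.1]), 77.5, 142) [0.47377521 0.38077755 0.07148042] [0.0628137  0.07450029]
top box (array([473.2, 381.9]), array([76.7, 86.3]), 73.2, 785)
side table z -0.001660686993623347
side blue all (array([ 319.6, -532. ]), array([895.8, 127.4]), 59.6, 538)
side jaws+brass top (array([ 479.7, -269.5]), array([185.6,  78.3]), 34.5, 526) [ 0.49778004 -0.26107484  0.04583942]
side grey(wheel) [ 0.46220591 -0.25172293  0.02895896] [ 0.40287068 -0.34328951  0.00650191] [ 0.55651755 -0.11812358  0.05177718]
zmax [0.04253101 0.04623734 0.05167225]
side bridge (array([723.2,  55.9]), array([103.8,  71.2]), 76.5, 465) 0.0777138289722915
side plate (array([759.4, 241.3]), array([551. , 356.2]), 66.7, 1713) 0.010447093327822196
side rail 198
side button (array([ 262.7, -206. ]), array([1431.9,   30.8]), 70.5, 66) [0.46948696 0.37696413 0.06691432] [0.05675386 0.07337033]
side box (array([470.1, 377. ]), array([82.1, 83.4]), 73.5, 207)
```

Run:
```python
import cv2,numpy as np
I=cv2.imread('pics/top0.png');a=cv2.resize(I[140:320,210:430],None,fx=3.6,fy=3.3,interpolation=cv2.INTER_CUBIC);cv2.imwrite('pics/crop.png',a[:600,:800])
```

```text
(no output)
```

View pics/crop.png

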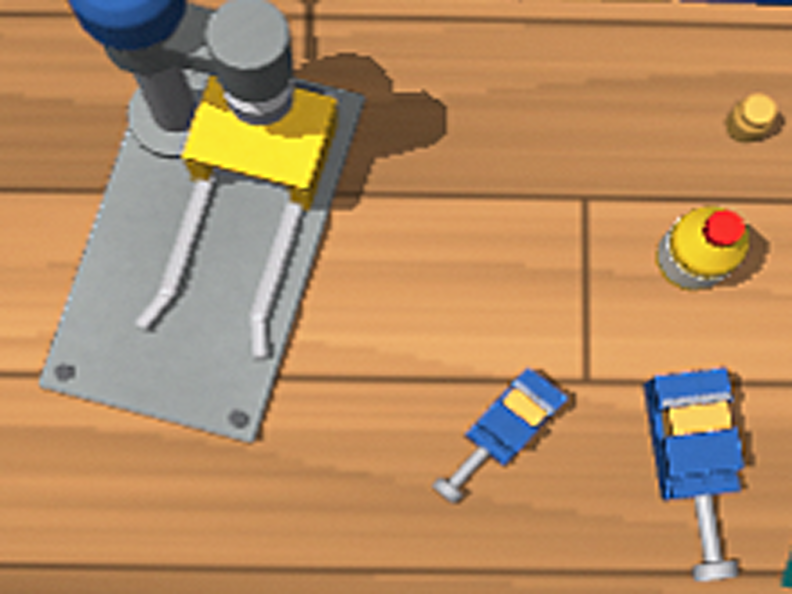

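The crop shows the vise nose pointing up (away from the robot) at crop (690,380), the wheel at (715,570), and the channel flaring at (145,325) and (262,352). The bridge front is at about (250,180).

```bash
cat > ref.py <<'E'
from h import *
def fr(o,a):
    c,s=np.cos(np.radians(a)),np.sin(np.radians(a));return np.array(o),np.array([[c,s],[-s,c]])
W=world('top',np.load('pics/top0.npy')).reshape(-1,3)
o,M=fr((.519,-.2424),7.9); o=o-M[0]*.0075
L=(W[:,:2]-o)@M.T*1000;z=W[:,2]*1000
for nm,x0,x1,z0,z1 in(('mjaw',-32,0,42,49),('fjaw',20,47,42,49),('brass',-5,25,49,56),('screw',-90,-50,15,30),('wheel',-112,-90,10,40)):
    m=(L[:,0]>x0)&(L[:,0]<x1)&(abs(L[:,1])<35)&(z>z0)&(z<z1);q=L[m]
    print(nm,m.sum(),q.min(0).round(1),q.max(0).round(1),((q.min(0)+q.max(0))/2).round(1))
m=(z>10)&(np.hypot(L[:,0]+12,L[:,1])<110)&~((abs(L[:,1])<35)&(L[:,0]<60));print('near',[(q.round(),round(h)) for q,h in list(zip(L[m],z[m]))[::12]])
o,M=fr((.7252,.0533),-14.7);o=o-M[0]*.065
S=(W[:,:2]-o)@M.T*1000
for nm,s in(('R',-1),('L',1)):
    m=(z>20.5)&(z<28)&(S[:,0]>-58)&(S[:,0]<20)&(abs(S[:,1]*s-32)<12);q=S[m];p=np.polyfit(q[:,0],q[:,1],1)
    print('rail',nm,m.sum(),p,[np.percentile(q[abs(q[:,0]-c)<15][:,1],[3,50,97]).round(1) for c in(-45,-20,10)])
m=(z>8)&(z<16)&(S[:,0]>-170)&(S[:,0]<-70)&(abs(S[:,1])<110);q=S[m]
print('plate',q.min(0),q.max(0))
m=(z>20.5)&(z<28)&(S[:,0]<-40)&(S[:,0]>-120)&(abs(S[:,1])<70);print('flare',S[m].min(0),S[m].max(0))
m=(z>78)&(z<86)&(abs(S[:,0]-65)<45)&(abs(S[:,1])<50);print('bridge',S[m].min(0),S[m].max(0),m.sum())
E
python3 ref.py
```

```text
mjaw 240 [-30.2 -25.3] [-0.2 25.5] [-15.2   0.1]
fjaw 193 [ 20.1 -25.7] [45.2 25.3] [32.6 -0.2]
brass 130 [ -4.3 -22.4] [24.3 20.4] [10. -1.]
screw 84 [-89.7  -6.8] [-50.1   6.2] [-69.9  -0.3]
wheel 71 [-105.8  -14.6] [-90.8  13.9] [-98.3  -0.4]
near [(array([47., 92.]), 32), (array([37., 94.]), 33), (array([32., 92.]), 34), (array([ 23., 104.]), 18), (array([-76., -66.]), 19), (array([-78., -66.]), 27), (array([-80., -65.]), 23), (array([-83., -63.]), 17), (array([-85., -62.]), 20), (array([-87., -61.]), 24), (array([-90., -60.]), 34), (array([-92., -60.]), 49), (array([-96., -66.]), 43), (array([-99., -56.]), 26), (array([-102.,  -57.]), 47), (array([-106.,  -53.]), 33)]
rail R 123 [-6.03264662e-03 -3.14608419e+01] [array([-36. , -31.2, -26.5]), array([-35.9, -31.2, -26.6]), array([-36.6, -31.7, -26.7])]
rail L 123 [-1.21184095e-02  3.37655096e+01] [array([29.3, 34.4, 39.3]), array([29.3, 33.8, 39. ]), array([28.6, 34.4, 38.7])]
plate [-150.94528651  -52.9917871 ] [-70.00749213 101.29931794]
flare [-89.98740148 -44.33191979] [-40.68337218  45.45413214]
bridge [ 28.11161914 -42.5967755 ] [98.9521533  41.91649929] 753
```

```bash
cat > plan.py <<'E'
import sys,json
from h import *
from scipy.spatial.transform import Rotation as Ro
def Rt(t):
    c,s=np.cos(t),np.sin(t);return Ro.from_matrix(np.array([[-s,c,0],[c,s,0],[0,0,-1.]]))
def plan(wps,fing,start=None):
    s=monitor.state();p,R=(np.array(s['tcp_pos']),Ro.from_rotvec(s['tcp_rot']))
    m=R.as_matrix();print('now',p.round(4),'yaw',np.degrees(np.arctan2(m[1,1],m[0,1])).round(2),'tilt',np.degrees(np.arccos(-m[2,2])).round(2),'t',s['time'],'grip',s['grip_width'])
    for x,y,z,t in wps:
        g=np.array([x,y,z]);G=Rt(np.radians(t))
        n=int(max(1,np.ceil(np.linalg.norm(g-p)/.058),np.ceil(np.degrees((R.inv()*G).magnitude())/10.4)))
        w=(R.inv()*G).as_rotvec()/n;d=(g-p)/n;rows=[]
        for i in range(n):
            sh=np.round(R.inv().apply(g-p if i==n-1 else d)*100,2);tu=np.round(np.degrees(w),1)
            rows.append([fing,sh.tolist(),tu.tolist()]);p=p+R.apply(sh/100);R=R*Ro.from_rotvec(np.radians(tu))
        print((x,y,z,t),n);print(json.dumps(rows))
E
python3 - <<'E'
from plan import *
plan([(.45,.25,.23,0),(.500,-.245,.15,-82.1),(.4997,-.2451,.013,-82.1)],7.5)
E
```

```text
now [0.235  0.6323 0.2306] yaw 69.62 tilt 0.08 t 0.1 grip 1.000915953766083
(0.45, 0.25, 0.23, 0) 8
[[7.5, [-4.18, -3.54, 0.01], [-0.0, 0.0, 8.7]], [7.5, [-4.67, -2.87, 0.01], [-0.0, 0.0, 8.7]], [7.5, [-5.05, -2.13, 0.01], [-0.0, 0.0, 8.7]], [7.5, [-5.32, -1.34, 0.01], [-0.0, 0.0, 8.7]], [7.5, [-5.46, -0.52, 0.01], [-0.0, 0.0, 8.7]], [7.5, [-5.47, 0.31, 0.01], [-0.0, 0.0, 8.7]], [7.5, [-5.36, 1.13, 0.01], [-0.0, 0.0, 8.7]], [7.5, [-5.15, 1.94, 0.03], [-0.0, 0.0, 8.7]]]
(0.5, -0.245, 0.15, -82.1) 9
[[7.5, [-5.5, 0.55, 0.9], [0.0, 0.0, 9.1]], [7.5, [-5.34, 1.42, 0.9], [0.0, 0.0, 9.1]], [7.5, [-5.05, 2.24, 0.9], [0.0, 0.0, 9.1]], [7.5, [-4.63, 3.01, 0.9], [0.0, 0.0, 9.1]], [7.5, [-4.1, 3.71, 0.9], [0.0, 0.0, 9.1]], [7.5, [-3.46, 4.31, 0.9], [0.0, 0.0, 9.1]], [7.5, [-2.73, 4.8, 0.9], [0.0, 0.0, 9.1]], [7.5, [-1.94, 5.17, 0.9], [0.0, 0.0, 9.1]], [7.5, [-1.09, 5.43, 0.87], [0.0, 0.0, 9.1]]]
(0.4997, -0.2451, 0.013, -82.1) 3
[[7.5, [-0.01, -0.0, 4.57], [0.0, 0.0, 0.1]], [7.5, [-0.01, -0.0, 4.57], [0.0, 0.0, 0.1]], [7.5, [-0.0, -0.01, 4.56], [0.0, 0.0, 0.1]]]
```

Emit:
send_rows:
  rows:
    - [7.5,[-4.2,-3.5,0],[0,0,8.7]]
    - [7.5,[-4.7,-2.9,0],[0,0,8.7]]
    - [7.5,[-5.0,-2.1,0],[0,0,8.7]]
    - [7.5,[-5.3,-1.3,0],[0,0,8.7]]
    - [7.5,[-5.5,-0.5,0],[0,0,8.7]]
    - [7.5,[-5.5,0.3,0],[0,0,8.7]]
    - [7.5,[-5.4,1.1,0],[0,0,8.7]]
    - [7.5,[-5.1,1.9,0],[0,0,8.7]]

```text
time: 1.1
tcp_pos: [0.4508, 0.249, 0.2313]
tcp_rot: [-2.227, -2.216, 0.0]
force: [0.9, 0.1, 0.4]
grip_width: 0.876
grasp_force: 0.0
```

Emit:
send_rows:
  rows:
    - [7.5,[-5.5,0.5,0.9],[0,0,9.1]]
    - [7.5,[-5.3,1.4,0.9],[0,0,9.1]]
    - [7.5,[-5.0,2.2,0.9],[0,0,9.1]]
    - [7.5,[-4.6,3.0,0.9],[0,0,9.1]]
    - [7.5,[-4.1,3.7,0.9],[0,0,9.1]]
    - [7.5,[-3.5,4.3,0.9],[0,0,9.1]]
    - [7.5,[-2.7,4.8,0.9],[0,0,9.1]]
    - [7.5,[-1.9,5.2,0.9],[0,0,9.1]]
    - [7.5,[-1.1,5.4,0.9],[0,0,9.1]]
    - [7.5,[0,0,0],[0,0,0]]

```text
time: 2.35
tcp_pos: [0.4985, -0.2475, 0.1497]
tcp_rot: [3.132, 0.209, -0.002]
force: [0.6, -0.2, -0.3]
grip_width: 0.879
grasp_force: 0.0
```

Run:
```python
from plan import *
plan([(.4997,-.2451,.08,-82.1),(.4997,-.2451,.013,-82.1)],7.5)
```

```text
now [ 0.4985 -0.2475  0.1497] yaw -82.35 tilt 0.18 t 2.35 grip 0.8790941421984905
(0.4997, -0.2451, 0.08, -82.1) 2
[[7.5, [0.08, -0.12, 3.48], [0.1, 0.0, -0.1]], [7.5, [0.08, -0.11, 3.49], [0.1, 0.0, -0.1]]]
(0.4997, -0.2451, 0.013, -82.1) 2
[[7.5, [0.01, 0.0, 3.35], [-0.0, 0.0, -0.0]], [7.5, [0.01, 0.0, 3.35], [-0.0, 0.0, -0.0]]]
```

Emit:
send_rows:
  rows:
    - [7.5,[0.1,-0.1,3.5],[0.1,0,-0.1]]
    - [7.5,[0.1,-0.1,3.5],[0.1,0,-0.1]]
    - [7.5,[0,0,3.3],[0,0,0]]
    - [7.5,[0,0,3.4],[0,0,0]]
    - [7.5,[0,0,0],[0,0,0]]
    - [4.0,[0,0,0],[0,0,0]]
    - [4.0,[0,0,0],[0,0,0]]
    - [4.0,[0,0,0],[0,0,0]]
    - [4.0,[0,0,0],[0,0,0]]
    - [4.0,[0,0,0],[0,0,0]]
  force: 60

```text
time: 3.6
tcp_pos: [0.5023, -0.2415, 0.0153]
tcp_rot: [-3.132, -0.227, -0.004]
force: [0.0, -3.0, 6.6]
grip_width: 0.575
grasp_force: 63.8
```

Emit:
send_rows:
  rows:
    - [4.0,[0,0,-1],[0,0,0]]
    - [4.0,[0,0,-3],[0,0,0]]
    - [4.0,[0,0,-4],[0,0,0]]
    - [4.0,[0,0,0],[0,0,0]]
    - [4.0,[0,0,0],[0,0,0]]

```text
time: 4.22
tcp_pos: [0.501, -0.2394, 0.0929]
tcp_rot: [-3.129, -0.229, 0.001]
force: [-1.1, 0.3, -6.1]
grip_width: 0.575
grasp_force: 64.2
```

Run:
```python
from plan import *
p,d=shot('top','t1');shot('side','s1')
a=cv2.resize(p[200:340,320:500],None,fx=2.2,fy=2.2);q=cv2.resize(cv2.imread('pics/s1.png')[220:400,240:420],None,fx=2.2,fy=2.2)
h=max(a.shape[0],q.shape[0]);c=np.zeros((h,a.shape[1]+q.shape[1],3),np.uint8);c[:a.shape[0],:a.shape[1]]=a;c[:q.shape[0],a.shape[1]:]=q;cv2.imwrite('pics/c1.png',c)
plan([],4);print(monitor.state()['force'],monitor.state()['ft_torque'])
```

```text
now [ 0.5007 -0.2395  0.0922] yaw -81.66 tilt 0.31 t 4.325 grip 0.5763244136798011
[ 0.14694802  0.24100948 -4.95671481] [-0.01983631  0.05335624 -0.0013229 ]
```

View pics/c1.png

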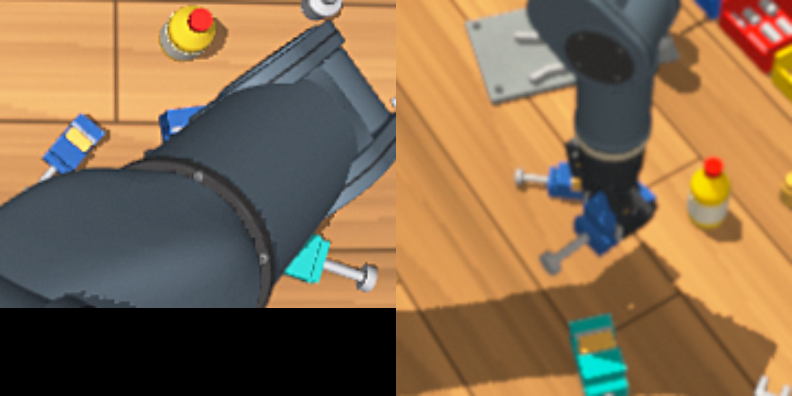

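The side view (right half) shows the vise held level between the fingers, with its wheel at crop (553,262). The top view is hidden by the arm.

Run:
```python
from plan import *
W=world('side',np.load('pics/s1.npy'))
I=cv2.imread('pics/s1.png')
H=cv2.cvtColor(I,cv2.COLOR_BGR2HSV)
s=monitor.state();p=np.array(s['tcp_pos']);R=Ro.from_rotvec(s['tcp_rot'])
T=R.inv().apply((W.reshape(-1,3)-p))*1000; h=H.reshape(-1,3).astype(int)
blue=(h[:,0]>100)&(h[:,0]<125)&(h[:,1]>150)
m=(T[:,0]<-40)&(T[:,0]>-115)&(abs(T[:,1])<30)&(abs(T[:,2])<40)&~blue
q=T[m];print(m.sum(),q.min(0).round(1),q.max(0).round(1))
for a,b in((-60,-45),(-75,-60),(-88,-75),(-115,-88)):
    k=q[(q[:,0]>a)&(q[:,0]<b)];print(a,len(k),np.median(k,0).round(1),k.min(0).round(1),k.max(0).round(1))
b=T[blue&(abs(T[:,0])<70)&(abs(T[:,1])<40)&(abs(T[:,2])<40)];print(b.min(0).round(1),b.max(0).round(1),len(b),np.percentile(b,[2,98],axis=0))
plan([(.515,0,.12,-93),(.5352,.1054,.10,-105.1),(.5352,.1054,.032,-105.1)],4)
```

```text
150 [-98.8 -14.1 -21.6] [-40.5  15.4  10.7]
-60 23 [-51.1   0.5  -5.7] [-57.9  -4.3 -11.4] [-45.9   6.4   0.6]
-75 29 [-66.7   2.   -5.9] [-74.8  -6.  -12.8] [-60.1   7.    2.7]
-88 22 [-82.1   1.6  -6.1] [-87.7  -8.8 -17.3] [-75.4  15.4   5.6]
-115 67 [-95.7   2.7  -8.6] [-98.8 -14.1 -21.6] [-88.4  15.2  10.7]
[-36.9 -24.3 -35. ] [49.6 26.5  8.3] 314 [[-36.18667687 -22.95705217 -33.87906735]
 [ 47.95339683  24.86224866   3.82879112]]
now [ 0.5007 -0.2395  0.0922] yaw -81.66 tilt 0.31 t 4.325 grip 0.5763244136798011
(0.515, 0, 0.12, -93) 5
[[4, [0.98, -4.7, -0.53], [-0.1, 0.0, 2.3]], [4, [0.79, -4.74, -0.54], [-0.1, 0.0, 2.3]], [4, [0.6, -4.76, -0.55], [-0.1, 0.0, 2.3]], [4, [0.41, -4.78, -0.56], [-0.1, 0.0, 2.3]], [4, [0.2, -4.79, -0.57], [-0.1, 0.0, 2.3]]]
(0.5352, 0.1054, 0.1, -105.1) 2
[[4, [0.72, -5.32, 0.98], [0.1, 0.0, 6.0]], [4, [0.16, -5.37, 0.98], [0.1, 0.0, 6.0]]]
(0.5352, 0.1054, 0.032, -105.1) 2
[[4, [0.01, -0.0, 3.4], [0.0, 0.0, -0.0]], [4, [0.0, -0.01, 3.4], [0.0, 0.0, -0.0]]]
```

Emit:
send_rows:
  rows:
    - [4,[1.0,-4.7,-0.5],[-0.1,0,2.3]]
    - [4,[0.8,-4.7,-0.5],[-0.1,0,2.3]]
    - [4,[0.6,-4.8,-0.6],[-0.1,0,2.3]]
    - [4,[0.4,-4.8,-0.6],[0,0,2.3]]
    - [4,[0.2,-4.8,-0.6],[0,0,2.3]]
    - [4,[0.7,-5.3,1.0],[0,0,6.0]]
    - [4,[0.2,-5.4,1.0],[0,0,6.0]]
    - [4,[0,0,3.0],[0,0,0]]
    - [4,[0,0,0],[0,0,0]]
    - [4,[0,0,0],[0,0,0]]

```text
time: 5.58
tcp_pos: [0.5364, 0.1035, 0.0716]
tcp_rot: [3.111, -0.418, -0.0]
force: [-0.1, -0.1, -5.0]
grip_width: 0.576
grasp_force: 64.6
```

Run:
```python
from plan import *
plan([(.5352,.1054,.029,-105.1)],4)
p,d=shot('side','s2');W=world('side',d);I=p
cv2.imwrite('pics/c2.png',cv2.resize(p[160:340,180:420],None,fx=3.3,fy=3.3,interpolation=cv2.INTER_CUBIC))
h=cv2.cvtColor(p,cv2.COLOR_BGR2HSV).reshape(-1,3).astype(int)
s=monitor.state();q=np.array(s['tcp_pos']);R=Ro.from_rotvec(s['tcp_rot'])
T=R.inv().apply((W.reshape(-1,3)-q))*1000
b=T[(h[:,0]>100)&(h[:,0]<125)&(h[:,1]>150)&(abs(T[:,0])<70)&(abs(T[:,1])<40)&(abs(T[:,2])<40)];print(np.percentile(b,[1,99],axis=0))
```

```text
now [0.5364 0.1035 0.0716] yaw -105.29 tilt 0.15 t 5.575 grip 0.5757994221974249
(0.5352, 0.1054, 0.029, -105.1) 1
[[4, [-0.17, -0.16, 4.26], [0.1, -0.0, -0.2]]]
[[-34.52091515 -18.59400051 -32.54501301]
 [ 49.42596642  32.3333597   10.67002647]]
```

View pics/c2.png

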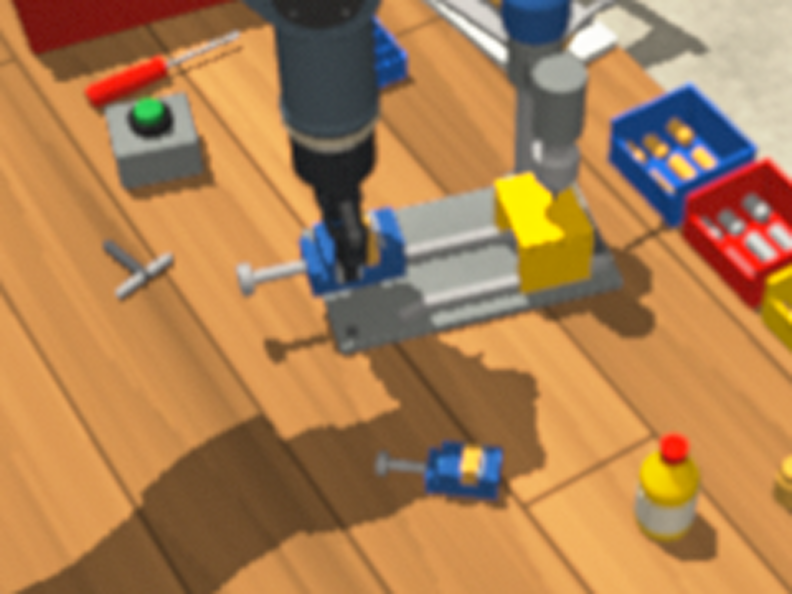

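The vise hangs level over the front of the plate (crop (350,255)), aligned with the channel.

Emit:
send_rows:
  rows:
    - [4,[-0.1,-0.2,3.0],[0.1,0,-0.2]]
    - [4,[0,0,1.2],[0,0,0]]
    - [4,[0,0,0],[0,0,0]]
    - [4,[0,0,0],[0,0,0]]

```text
time: 6.12
tcp_pos: [0.5366, 0.1066, 0.0301]
tcp_rot: [-3.114, 0.411, -0.003]
force: [-0.0, -0.6, -5.2]
grip_width: 0.574
grasp_force: 64.7
```

Run:
```python
from plan import *
o=np.array([.6626,.071]);X=np.array([.9655,-.2605])
plan([(*(o+X*x),.0285,-105.1) for x in(-132,-100,-60,-25)] if 0 else [(*(o+X*x/1000),.0285,-105.1) for x in(-100,-60,-25)],4)
print(monitor.state()['force'])
```

```text
now [0.5366 0.1066 0.0301] yaw -105.03 tilt 0.09 t 6.125 grip 0.5737929450880304
(np.float64(0.5660499999999999), np.float64(0.09705), 0.0285, -105.1) 1
[[4, [3.09, 0.16, 0.17], [-0.0, -0.1, 0.1]]]
(np.float64(0.6046699999999999), np.float64(0.08663), 0.0285, -105.1) 1
[[4, [4.0, -0.0, -0.0], [-0.0, 0.0, -0.0]]]
(np.float64(0.6384624999999999), np.float64(0.0775125), 0.0285, -105.1) 1
[[4, [3.5, -0.01, -0.01], [-0.0, 0.0, -0.0]]]
[-0.01143852 -0.62287725 -5.21781769]
```

Not yet in contact (full weight carried). Slide slowly in, slightly lower.

Emit:
send_rows:
  rows:
    - [4,[1.0,0.1,0.1],[0,0,0]]
    - [4,[1.0,0.1,0],[0,0,0]]
    - [4,[1.0,0,0],[0,0,0]]
    - [4,[1.0,0,0],[0,0,0]]
    - [4,[1.0,0,0],[0,0,0]]
    - [4,[0,0,0],[0,0,0]]

```text
time: 6.88
tcp_pos: [0.5846, 0.0916, 0.0282]
tcp_rot: [3.114, -0.41, 0.002]
force: [0.3, -0.1, -5.1]
grip_width: 0.573
grasp_force: 64.8
```

Emit:
send_rows:
  rows:
    - [4,[1.0,0,0],[0,0,0]]
    - [4,[1.0,0,0],[0,0,0]]
    - [4,[1.0,0,0],[0,0,0]]
    - [4,[1.0,0,0],[0,0,0]]
    - [4,[1.0,0,0],[0,0,0]]
    - [4,[0.5,0,0],[0,0,0]]
    - [4,[0,0,0.1],[0,0,0]]
    - [4,[0,0,0],[0,0,0]]

```text
time: 7.88
tcp_pos: [0.637, 0.0778, 0.0274]
tcp_rot: [3.115, -0.41, 0.001]
force: [0.5, -0.5, -4.2]
grip_width: 0.58
grasp_force: 65.0
```

Emit:
send_rows:
  rows:
    - [4,[0,0,0.1],[0,0,0]]
    - [4,[0,0,0.0],[0,0,0]]
    - [7.5,[0,0,0],[0,0,0]]
    - [7.5,[0,0,0],[0,0,0]]
    - [7.5,[0,0,0],[0,0,0]]
    - [7.5,[0,0,0],[0,0,0]]
    - [7.5,[0,0,-3],[0,0,0]]
    - [7.5,[0,0,-5],[0,0,0]]
    - [7.5,[0,0,0],[0,0,0]]

```text
time: 9.0
tcp_pos: [0.639, 0.0772, 0.1099]
tcp_rot: [-3.114, 0.41, -0.01]
force: [0.4, -0.0, -0.6]
grip_width: 0.88
grasp_force: 0.0
```

Run:
```python
from plan import *
o=np.array([.6626,.071]);X=np.array([.9655,-.2605])
plan([(*(o+X*x/1000),z,-105.1) for x,z in((-60,.11),(-165,.10),(-165,.028),(-150,.028))],0)
```

```text
now [0.639  0.0772 0.1099] yaw -105.0 tilt 0.36 t 9.0 grip 0.8797274395092785
(np.float64(0.6046699999999999), np.float64(0.08663), 0.11, -105.1) 1
[[0, [-3.56, -0.02, -0.03], [-0.1, -0.3, 0.1]]]
(np.float64(0.5032924999999999), np.float64(0.11398249999999999), 0.1, -105.1) 2
[[0, [-5.25, 0.0, 0.49], [0.0, -0.0, -0.0]], [0, [-5.25, 0.0, 0.5], [0.0, -0.0, -0.0]]]
(np.float64(0.5032924999999999), np.float64(0.11398249999999999), 0.028, -105.1) 2
[[0, [-0.0, 0.0, 3.6], [0.0, -0.0, -0.0]], [0, [-0.01, 0.0, 3.6], [0.0, -0.0, -0.0]]]
(np.float64(0.517775), np.float64(0.110075), 0.028, -105.1) 1
[[0, [1.5, 0.0, -0.0], [0.0, -0.0, -0.0]]]
```

Emit:
send_rows:
  rows:
    - [0,[-3.6,0,0],[-0.1,-0.3,0]]
    - [0,[-5.2,0,0.5],[0,0,0]]
    - [0,[-5.2,0,0.5],[0,0,0]]
    - [0,[0,0,3.6],[0,0,0]]
    - [0,[0,0,3.9],[0,0,0]]
    - [0,[0,0,0],[0,0,0]]
    - [0,[0,0,0],[0,0,0]]

```text
time: 9.88
tcp_pos: [0.5016, 0.1136, 0.0224]
tcp_rot: [3.113, -0.411, -0.007]
force: [-0.4, -0.6, -0.5]
grip_width: 0.004
grasp_force: 0.0
```

Run:
```python
from plan import *
plan([],0);p,d=shot('side','s3')
cv2.imwrite('pics/c3.png',cv2.resize(p[180:290,220:400],None,fx=4,fy=4,interpolation=cv2.INTER_CUBIC))
```

```text
now [0.5016 0.1136 0.0224] yaw -105.03 tilt 0.28 t 9.875 grip 0.004409436467264643
```

View pics/c3.png

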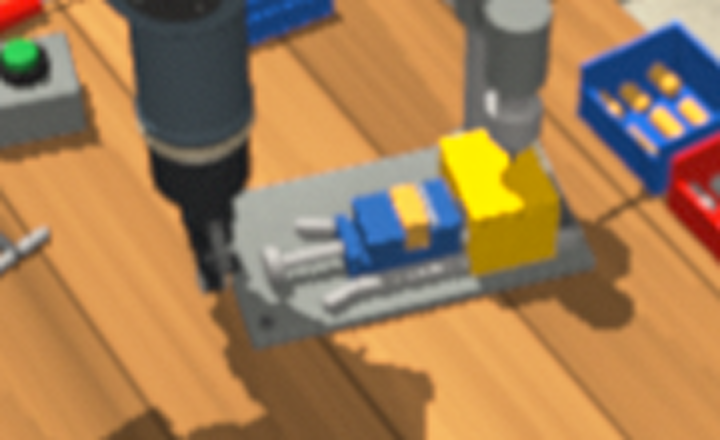

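The vise sits in the channel between the rails with its nose at the bridge (crop (455,220)). The shut fingers are behind the wheel (crop (215,270) vs (272,262)).

Emit:
send_rows:
  rows:
    - [0,[2,0,0],[0,0,0]]
    - [0,[1.0,0,0],[0,0,0]]
    - [0,[1.0,0,0],[0,0,0]]
    - [0,[1.0,0,0],[0,0,0]]
    - [0,[1.0,0,0],[0,0,0]]
    - [0,[1.0,0,0],[0,0,0]]
    - [0,[1.0,0,0],[0,0,0]]
    - [0,[0.8,0,0],[0,0,0]]
    - [0,[0,0,0],[0,0,0]]

```text
time: 11.05
tcp_pos: [0.5867, 0.0911, 0.0214]
tcp_rot: [3.114, -0.41, -0.007]
force: [-0.9, 0.8, 0.8]
grip_width: 0.0
grasp_force: 0.0
```

Emit:
send_rows:
  rows:
    - [0,[0.5,0,0],[0,0,0]]
    - [0,[0.4,0,0],[0,0,0]]
    - [0,[0.4,0,0],[0,0,0]]
    - [0,[0,0,0],[0,0,0]]
    - [0,[0,0,0],[0,0,0]]

```text
time: 11.68
tcp_pos: [0.5985, 0.0881, 0.0212]
tcp_rot: [3.114, -0.409, -0.008]
force: [-3.5, 1.7, 1.8]
grip_width: 0.002
grasp_force: 1.7
```

Emit:
send_rows:
  rows:
    - [0,[0.2,0,0],[0,0,0]]
    - [0,[0,0,0],[0,0,0]]
    - [0,[0,0,0],[0,0,0]]

```text
time: 12.05
tcp_pos: [0.6003, 0.0876, 0.0212]
tcp_rot: [3.114, -0.41, -0.009]
force: [-5.6, 0.8, 4.1]
grip_width: 0.005
grasp_force: 2.6
```

Emit:
send_rows:
  rows:
    - [0,[0.2,0,0],[0,0,0]]
    - [0,[0,0,0],[0,0,0]]
    - [0,[0,0,0],[0,0,0]]

```text
time: 12.42
tcp_pos: [0.6025, 0.087, 0.0212]
tcp_rot: [3.114, -0.41, -0.008]
force: [-4.4, 0.6, 3.0]
grip_width: 0.002
grasp_force: 2.4
```

Emit:
send_rows:
  rows:
    - [0,[0.2,0,0],[0,0,0]]
    - [0,[0,0,0],[0,0,0]]
    - [0,[0,0,0],[0,0,0]]

```text
time: 12.8
tcp_pos: [0.6046, 0.0865, 0.0212]
tcp_rot: [3.114, -0.41, -0.008]
force: [-4.0, 1.3, 2.8]
grip_width: 0.003
grasp_force: 2.1
```

Emit:
send_rows:
  rows:
    - [0,[0.1,0,0],[0,0,0]]
    - [0,[0,0,0],[0,0,0]]
    - [0,[0,0,0],[0,0,0]]

```text
time: 13.18
tcp_pos: [0.6054, 0.0862, 0.0212]
tcp_rot: [3.114, -0.41, -0.008]
force: [-4.8, 0.9, 3.9]
grip_width: -0.004
grasp_force: 2.5
```

Emit:
send_rows:
  rows:
    - [0,[0.1,0,0],[0,0,0]]
    - [0,[0,0,0],[0,0,0]]
    - [0,[0,0,0],[0,0,0]]

```text
time: 13.55
tcp_pos: [0.6063, 0.086, 0.0212]
tcp_rot: [3.114, -0.41, -0.008]
force: [-5.1, 3.0, 3.0]
grip_width: 0.002
grasp_force: 2.5
```

Emit:
send_rows:
  rows:
    - [0,[0.1,0,0],[0,0,0]]
    - [0,[0,0,0],[0,0,0]]
    - [0,[0,0,0],[0,0,0]]

```text
time: 13.92
tcp_pos: [0.6073, 0.0857, 0.0212]
tcp_rot: [3.114, -0.409, -0.008]
force: [-4.7, 2.9, 4.1]
grip_width: -0.002
grasp_force: 2.6
```

Emit:
send_rows:
  rows:
    - [0,[0.1,0,0],[0,0,0]]
    - [0,[0,0,0],[0,0,0]]
    - [0,[0,0,0],[0,0,0]]

```text
time: 14.3
tcp_pos: [0.6074, 0.0857, 0.0211]
tcp_rot: [3.114, -0.41, -0.011]
force: [-9.0, 1.8, 6.4]
grip_width: 0.004
grasp_force: 4.2
```

Emit:
send_rows:
  rows:
    - [0,[0.1,0,0],[0,0,0]]
    - [0,[0,0,0],[0,0,0]]
    - [0,[0,0,0],[0,0,0]]

```text
time: 14.68
tcp_pos: [0.6074, 0.0857, 0.021]
tcp_rot: [3.115, -0.409, -0.014]
force: [-12.2, 2.0, 9.0]
grip_width: 0.002
grasp_force: 5.9
```

Emit:
send_rows:
  rows:
    - [0,[-0.5,0,0],[0,0,0]]
    - [0,[-2,0,0],[0,0,0]]
    - [0,[-4,0,0],[0,0,0]]
    - [0,[-3,0,-3],[0,0,0]]
    - [0,[0,0,-6],[0,0,0]]
    - [0,[0,0,-4],[0,0,0]]
    - [0,[0,0,0],[0,0,0]]

```text
time: 15.55
tcp_pos: [0.5209, 0.1095, 0.1546]
tcp_rot: [-3.114, 0.409, -0.003]
force: [-0.2, 0.2, -0.4]
grip_width: -0.002
grasp_force: 0.0
```

Run:
```python
from plan import *
plan([(.4735,.3805,.13,-60),(.4735,.3805,.085,-60)],0)
p,d=shot('side','s4')
cv2.imwrite('pics/c4.png',cv2.resize(p[180:290,220:400],None,fx=4,fy=4,interpolation=cv2.INTER_CUBIC))
o=np.array([.6626,.071]);a=np.radians(-15.1);M=np.array([[np.cos(a),np.sin(a)],[-np.sin(a),np.cos(a)]])
for n,dd in(('side',d),('s0',np.load('pics/side0.npy'))):
    W=world('side',dd).reshape(-1,3);S=(W[:,:2]-o)@M.T*1000;z=W[:,2]*1000
    m=(S[:,0]>-60)&(S[:,0]<-30)&(abs(S[:,1])<18)&(z>18)&(z<50);print(n,m.sum(),S[m].min(0) if m.any() else '',S[m].max(0) if m.any() else '')
    g=(abs(S[:,0]-65)<50)&(abs(S[:,1])<50)&(z>70)&(z<90);print(S[g].min(0))
W=world('top',np.load('pics/top0.npy'))[255:310,115:175].reshape(-1,3);m=W[:,2]>.068;print(W[m].mean(0),np.percentile(W[m][:,2],[20,50,80]),m.sum())
```

```text
now [0.5209 0.1095 0.1546] yaw -104.98 tilt 0.12 t 15.55 grip -0.002392800870461895
(0.4735, 0.3805, 0.13, -60) 5
[[0, [-2.32, -4.99, 0.49], [-0.0, -0.0, -9.0]], [0, [-1.51, -5.29, 0.49], [-0.0, -0.0, -9.0]], [0, [-0.66, -5.46, 0.49], [-0.0, -0.0, -9.0]], [0, [0.2, -5.5, 0.49], [-0.0, -0.0, -9.0]], [0, [1.06, -5.4, 0.51], [-0.0, -0.0, -9.0]]]
(0.4735, 0.3805, 0.085, -60) 1
[[0, [-0.01, 0.0, 4.5], [0.0, -0.1, 0.0]]]
side 48 [-58.03674894 -16.95138062] [-30.41540446  17.68812383]
[ 27.93629628 -49.56919854]
s0 0  
[ 27.41158457 -48.81544661]
[0.46556843 0.32955632 0.20853053] [0.07071979 0.07197973 0.07425459] 144
```

View pics/c4.png

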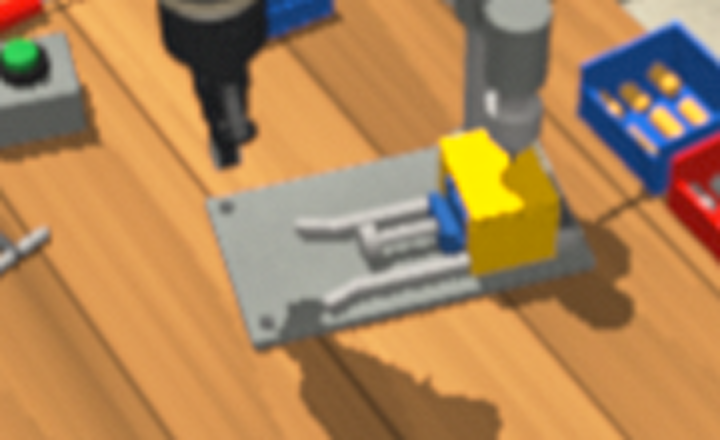

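The vise is home under the bridge, with only its rear end (crop (445,225)) and the screw and wheel (372,245) visible.

Emit:
send_rows:
  rows:
    - [0,[-2.3,-5.0,0.5],[0,0,-9]]
    - [0,[-1.5,-5.3,0.5],[0,0,-9]]
    - [0,[-0.7,-5.5,0.5],[0,0,-9]]
    - [0,[0.2,-5.5,0.5],[0,0,-9]]
    - [0,[1.1,-5.4,0.5],[0,0,-9]]
    - [0,[0,0,0],[0,0,0]]
    - [0,[0,0,0],[0,0,0]]

```text
time: 16.48
tcp_pos: [0.471, 0.3807, 0.1257]
tcp_rot: [3.034, 0.812, -0.009]
force: [0.4, -0.5, -0.6]
grip_width: -0.0
grasp_force: 0.0
```

Run:
```python
from plan import *
plan([(.4735,.3805,.085,-60)],0)
p,d=shot('top','t5');W=world('top',d).reshape(-1,3)
o=np.array([.6626,.071]);a=np.radians(-15.1);M=np.array([[np.cos(a),np.sin(a)],[-np.sin(a),np.cos(a)]])
S=(W[:,:2]-o)@M.T*1000;z=W[:,2]*1000
for n,lo,hi,w,x0,x1 in(('wheel',30,50,18,-70,-20),('screw',30,40,10,-30,10),('body',31,38,26,0,40),('bridge',79,85,50,10,120)):
    m=(S[:,0]>x0)&(S[:,0]<x1)&(abs(S[:,1])<w)&(z>lo)&(z<hi);print(n,m.sum(),S[m].min(0).round(1),S[m].max(0).round(1))
```

```text
now [0.471  0.3807 0.1257] yaw -60.04 tilt 0.33 t 16.475 grip -7.700871162597647e-05
(0.4735, 0.3805, 0.085, -60) 1
[[0, [0.23, 0.14, 4.07], [-0.1, 0.3, -0.0]]]
wheel 91 [-48.  -13.7] [-20.5  14.8]
screw 74 [-29.7  -4.9] [9.8 6.9]
body 69 [  0.1 -24. ] [35.4 25.8]
bridge 670 [ 29.1 -43.3] [99.7 40.6]
```

The wheel's rear face is at station x ≈ -47.5 mm, so the vise is home. Pressing the button.

Emit:
send_rows:
  rows:
    - [0,[0.2,0.1,4.0],[-0.1,0.3,0]]
    - [0,[0,0,0.8],[0,0,0]]
    - [0,[0,0,0.2],[0,0,0]]
    - [0,[0,0,0.2],[0,0,0]]
    - [0,[0,0,0],[0,0,0]]

```text
time: 17.15
tcp_pos: [0.4734, 0.3817, 0.0755]
tcp_rot: [-3.033, -0.813, -0.002]
force: [-0.7, -0.1, 0.3]
grip_width: 0.0
grasp_force: 0.0
```

Emit:
send_rows:
  rows:
    - [0,[0,0,0.2],[0,0,0]]
    - [0,[0,0,0.2],[0,0,0]]
    - [0,[0,0,0.2],[0,0,0]]
    - [0,[0,0,0],[0,0,0]]

```text
time: 17.65
tcp_pos: [0.4732, 0.3817, 0.0688]
tcp_rot: [-3.034, -0.813, -0.001]
force: [0.0, 1.1, 2.3]
grip_width: -0.001
grasp_force: 1.6
```

Emit:
send_rows:
  rows:
    - [0,[0,0,0.2],[0,0,0]]
    - [0,[0,0,0.1],[0,0,0]]
    - [0,[0,0,0],[0,0,0]]

```text
time: 18.02
tcp_pos: [0.4732, 0.3817, 0.0661]
tcp_rot: [-3.033, -0.813, -0.001]
force: [-1.2, 0.7, 8.2]
grip_width: -0.001
grasp_force: 3.9
```

Emit:
send_rows:
  rows:
    - [0,[0,0,0.1],[0,0,0]]
    - [0,[0,0,0.1],[0,0,0]]
    - [0,[0,0,0],[0,0,0]]

```text
time: 18.4
tcp_pos: [0.4733, 0.3817, 0.0658]
tcp_rot: [-3.032, -0.812, -0.002]
force: [-7.2, -1.8, 26.1]
grip_width: 0.001
grasp_force: 13.2
```

Emit:
send_rows:
  rows:
    - [0,[0,0,0.1],[0,0,0]]
    - [0,[0,0,0],[0,0,0]]
    - [0,[0,0,0],[0,0,0]]

```text
time: 18.77
tcp_pos: [0.4733, 0.3817, 0.0656]
tcp_rot: [-3.032, -0.812, -0.002]
force: [-9.4, -2.0, 35.0]
grip_width: -0.001
grasp_force: 17.8
```

Bottomed out (rigid, 35 N). Release and retreat.

Emit:
send_rows:
  rows:
    - [0,[0,0,-1],[0,0,0]]
    - [0,[0,0,-3],[0,0,0]]
    - [0,[0,0,-5],[0,0,0]]
    - [0,[0,0,-2],[0,0,0]]
    - [0,[0,0,0],[0,0,0]]
    - [0,[0,0,0],[0,0,0]]

```text
time: 19.52
tcp_pos: [0.4723, 0.3812, 0.1716]
tcp_rot: [3.034, 0.814, -0.002]
force: [0.3, 0.3, -0.1]
grip_width: -0.003
grasp_force: 0.0
```

Run:
```python
from plan import *
p,d=shot('top','t6');W=world('top',d).reshape(-1,3)
o=np.array([.6626,.071]);a=np.radians(-15.1);M=np.array([[np.cos(a),np.sin(a)],[-np.sin(a),np.cos(a)]])
S=(W[:,:2]-o)@M.T*1000;z=W[:,2]*1000
m=(S[:,0]>-70)&(S[:,0]<-20)&(abs(S[:,1])<18)&(z>30)&(z<50);print(S[m].min(0))
W=world('side',shot('side','s6')[1])[180:222,205:250].reshape(-1,3)
h=cv2.cvtColor(cv2.imread('pics/s6.png'),cv2.COLOR_BGR2HSV)[180:222,205:250].reshape(-1,3).astype(int)
g=(h[:,0]>45)&(h[:,0]<80)&(h[:,1]>120);print(np.percentile(W[g][:,2],[50,95]),'before .0669 .0734')
print(monitor.state()['force'],monitor.state()['tcp_pos'])
print(r.hand_in())
```

```text
[-47.8276365  -14.12604567]
[0.06720847 0.0735598 ] before .0669 .0734
[-0.02968749 -0.33422329 -0.431254  ] [0.47236775 0.38112841 0.17142728]
the job is handed in; nothing more can be done
None
```

The vise is home against the stop with its handwheel sticking out of the open front; the start button was pressed fully and is back up, nothing else was moved to my knowledge, and the job was handed in at about 20 s (no verdict was returned).

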